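# Open the jewellery showcase by its hidden catch

## Task

Open the countertop jewellery showcase by its hidden catch. Starting near one end of the aluminium front rail, run a fingertip along its top, in touch with it, until you find the finger notch; then press down the catch inside the notch until the glass lid springs up, and take the hand away. Do not press on the glass lid, and leave the jar, the steel block and the punch where they lie.

Things in the scene. Friction and masses are not known exactly. Their poses are not given: they have to be found in the camera images.
- front_rail: Smooth level aluminium bar, 400 mm long, 44 mm deep: the showcase's front top edge, fixed. Origin: centre of its flat top, 100 mm above the bench; x to the back of the showcase, y along the rail. One 50 mm long notch crosses it, open to top and front, its middle anywhere within 55 mm of the rail's middle. Start the sweep within 70 mm of an end and touch the rail all the way to the notch.
- rail_left_end (a point): The +y end of the front rail (on the robot's left): centre of its top face's end edge, 200 mm from the rail's middle.
- rail_right_end (a point): The -y end of the front rail (on the robot's right): centre of its top face's end edge, 200 mm from the rail's middle.
- catch (a joint): The catch in the notch: a flat, level steel push pad that fills the notch (47 mm along the rail, 40 mm deep), its top 6 mm below the rail's top at rest. It moves straight down: 0 = at rest, 0.007 m = pressed to its stop (top 13 mm below the rail's top). A push of 3 N starts it, about 8 N takes it to the stop; a spring brings it back. The lid is freed when it is down about 4.5 mm.
- lid (a joint): The hinge of the lid along the back of the showcase: 0 = shut and caught, 0.18 rad = sprung open (front edge about 40 mm up). A spring lifts it by itself as soon as the catch lets go, and keeps it up.
- lid_front (a point): The lid: clear pane in an aluminium frame, 398 mm along the rail, 229 mm deep, 5 mm thick. This point: middle of its front edge, on its top, 23.5 mm behind the rail's centre line and, when shut, 3 mm below the rail's top. Hinge line: along the back, 230 mm behind this point; x to the back, y along the rail.
- jar: Bystander: amber jar with orange cap, 44 mm wide, 55 mm tall, standing on the bench in front of the showcase. Origin: centre of its underside.
- doming_block: Bystander: steel doming block, a 40 mm cube with a round dimple on top, on the bench in front of the showcase. Origin: centre of its underside.
- punch: Bystander: punch with green square handle (85 x 22 x 22 mm) and a steel shank 8 mm thick, 145 mm long in all, lying on the bench in front of the showcase along its x axis (shank at +x). Origin: under its middle line, 30 mm from the handle's middle towards the shank.

How it is judged:
On the way, in this order (a step that is already met when the one before it is completed fails the run):
1. a fingertip touches the front rail near one of its ends (within 70 mm of it) (contact force between the fingers and front_rail above 0.3 N and (y of the grasp point in the frame of front_rail above 0.13 m or y of the grasp point in the frame of front_rail below -0.13 m)), for 0.05 s.
2. the fingertip has run along towards the middle and still touches the rail (less than 120 mm from its middle) (contact force between the fingers and front_rail above 0.3 N and y of the grasp point in the frame of front_rail between -0.12 and 0.12 m), for 0.05 s.
3. the catch in the notch is pressed down (value of joint catch above 0.0035 m).
4. the lid has sprung up (value of joint lid above 0.14 rad), for 0.1 s.
At the end, for the whole second after the job is handed in: The lid stands sprung open (more than 0.14 rad) and at rest, the catch is back up (less than 2 mm down), and the jar, the block and the punch are within 20 mm of where they were, the jar upright (value of joint lid above 0.14 rad and velocity of joint lid below 0.05 rad/s and value of joint catch below 0.002 m and distance of each of jar, doming_block, punch from where it was at the start of the episode below 0.02 m and angle between jar's own z axis and vertical below 0.2 rad); the robot touches nothing.
It fails at once if the glass lid is pressed on with more than 10 N (contact force between any of the fingers, the arm and lid above 10 N).
It fails at once if the jar, the block or the punch is shifted or lifted by more than 20 mm, or the jar tipped (distance of any of jar, doming_block, punch from where it was at the start of the episode above 0.02 m or angle between jar's own z axis and vertical above 0.5 rad).
It also fails if it takes over 54 s, if anything falls off the work surface, if the arm or the gripper's body presses on something with over 40 N, if the wrist force passes 120 N, or if a joint passes its speed limit or range.

## Robot

A 6-joint arm with a two-finger parallel gripper is mounted at the origin on the work surface. World frame = base frame: x ahead of the robot, y to its left, z up, the work surface at z = 0. Lengths are in m, angles in rad, forces in N, time in s.
With the tool pointing down it reaches from about 0.35 to 0.95 m from the base axis. Payload 17.4 kg.
Tool frame: the origin (TCP) lies between the finger pads; the fingertips stand 25 mm ahead of it and the grasp point (between the pads) lies 6 mm ahead of it; z points along the fingers, y is the line along which they close (so a half turn about z gives the same grasp; the last joint's range is limited). The gripper opens to 93 mm and grips with 3 to 60 N. Pads are 15 mm wide; open, the fingers measure 128 mm over their backs; the gripper's body (75 mm by 188 mm) begins 65 mm behind the grasp point.
Start: joints at [-1.165, 0.116, 1.442, -0, 1.584, -0.038], TCP at [0.29, -0.61, 0.244] pointing down, gripper open.
Joint ranges: [-2.83, 2.83], [-0.83, 2.19], [0.07, 2.5], [-1.14, 4.28], [0.01, 3], [-2.97, 2.97]. Speed limits (rad/s): [1.89, 1.89, 2.22, 3.14, 3.14, 3.14].

## Interface

Orientations are given as a unit quaternion [x, y, z, w].
In Python, from plant import robot, planner, read_camera gives the robot as it stands. Calls block until the motion is done:
- robot.move_ptp(position, orientation): joint-space move of the TCP to a pose.
- robot.move_straight(position, rot=None, speed=0.15, threshold=None): straight line of the TCP; rot=None keeps the orientation; speed is the mean speed in m/s. With threshold (N) it stops when the force on the tool has changed by that much, and returns True; else False.
- robot.move_joints(angles): joint-space move.
- robot.let_go() and robot.gripper_close(grasp_force=None): open the fingers fully, or close them until they stop; grasp_force is the grip in N (None keeps the last).
- robot.wait(seconds).
- planner.solve_ik(position, orientation): joint angles nearest the present ones, or None.
- robot.get_obs(): the state.
- read_camera(name): name is "scene" or "top" or "wrist"; returns a dict with "image" (480x640x3 uint8, red, green, blue), "fx", "fy", "cx", "cy" (pixels), "rvec" (rotation vector, rad) and "tvec" (3), from world to camera coordinates, as OpenCV has them; the wrist camera has in their place "T_tool_cam" (4x4, takes a point from camera to tool coordinates, whose origin is the TCP and whose axes are the flange's). Camera axes: x right, y down, z forward; pixel columns grow to the right and rows downward; lengths in m; the calibration is good to about 2 mm. The wrist camera is an equidistant fisheye: a pixel r from the principal point sees the ray r / f radians off the axis. A picture is of the moment at which its call begins: read the wrist's pose just before it. There is no depth.
A pose or a line that the arm cannot do raises robot.IKError and nothing moves.
- robot.sign_off(): hands the job in; it is judged then, once.
The state is a dict: "time_s": time; "q": joint angles; "joint_vel": joint speeds; "joint_torque": joint torques, N m; "eef_pos": TCP position; "ee_rot": TCP orientation; "ft_force": force on the tool from outside, world axes, zero at the start; "ft_torque": the same for the moment, N m; "grip_width": finger opening in m; "grip_force": force on a finger pad.
Only numpy, scipy, OpenCV 4.12 (cv2) and the standard library are available. Lean on these libraries where they do the work, as an engineer would, in place of code of your own. Each camera call takes 0.05 s, during which the arm holds its last target. There are 200 camera calls.

## Working session

There is one attempt and no reset: what is moved stays moved. The work goes in short steps, each a Python script; the robot and the scene stay as the last script left them, time stands still between calls to the robot, and variables do not carry over. Pictures are saved under pics/ and viewed, at most 10 in all, crops included, and the job is handed in when it is done.

```bash
mkdir -p pics; ls; python3 - <<'E'
from plant import robot, planner, read_camera
import cv2, numpy as np
for n in ("scene","top"):
    c=read_camera(n); cv2.imwrite(f"pics/{n}0.png",c["image"][:,:,::-1])
    print(n,c["fx"],c["fy"],c["cx"],c["cy"],c["rvec"],c["tvec"])
o=robot.get_obs(); print(o["eef_pos"],o["ee_rot"],o["time_s"],o["grip_width"],o["ft_force"])
E
```

```text
pics
scene 493.94807439201435 493.94807439201435 319.7364727097525 232.1413122491942 [ 1.98753622  1.49409653 -0.60190449] [-0.16048467 -0.33068951  1.19640658]
top 598.4048657565919 598.4048657565919 323.27098186268086 233.05484248709578 [ 2.02932676 -2.20457924  0.22344197] [0.04505443 0.58753998 0.95599608]
[ 0.28978945 -0.60945876  0.24299159] [ 9.75475456e-01  2.20107621e-01 -9.05148962e-05 -5.11616265e-04] 0.1 0.0925360341372431 [-0.27059273 -1.09313665 -0.19136866]
```

View pics/scene0.png

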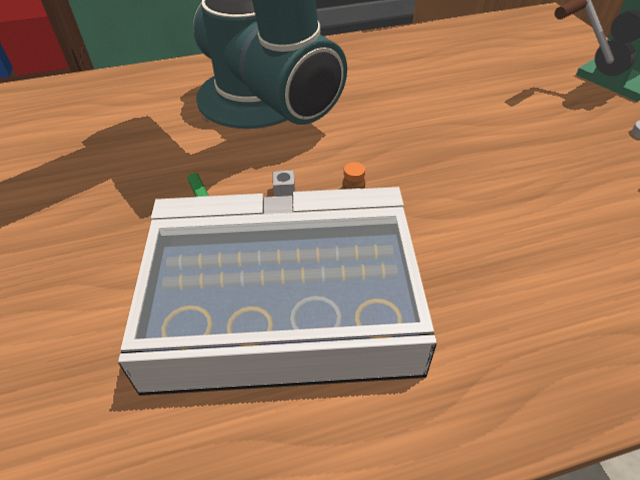

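View pics/top0.png

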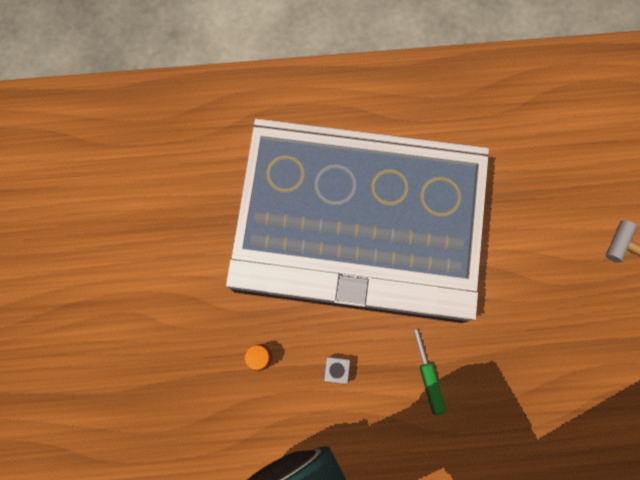

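The top view shows the rail along its front edge, from about (230,275) to (478,305). The notch is at about (352,290), with the jar, block and punch in front of the showcase. Next I measure the corners from a magnified crop.

```bash
python3 - <<'E'
import cv2
i=cv2.imread("pics/top0.png")[250:330,220:490]
i=cv2.resize(i,None,fx=2.9,fy=2.9,interpolation=cv2.INTER_CUBIC)
# stretch contrast
cv2.imwrite("pics/crop1.png",i)
E
```

```text
(no output)
```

View pics/crop1.png

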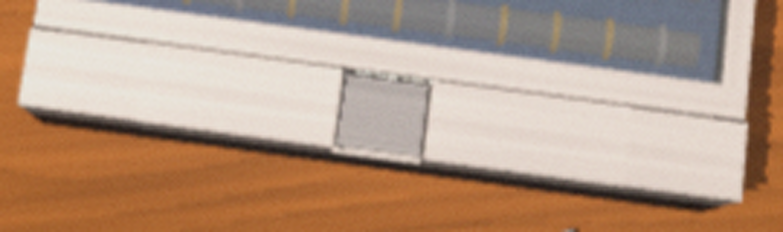

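The crop gives these corners. Rail top: (33,27), (18,105), (746,122) and (743,202). Notch edges: from (343,70) to (334,150) and from (431,81) to (424,160).

```bash
cat > h.py <<'E'
import numpy as np, cv2
def ray(c,uv,z):
    R=cv2.Rodrigues(np.array(c["rvec"],float))[0]; t=np.array(c["tvec"],float)
    C=-R.T@t; d=R.T@np.array([(uv[0]-c["cx"])/c["fx"],(uv[1]-c["cy"])/c["fy"],1.])
    return C+d*(z-C[2])/d[2]
E
python3 - <<'E'
from plant import read_camera
from h import *
t=read_camera("top"); s=read_camera("scene")
P={k:ray(t,(np.array(v)+.5)/2.9-.5+[220,250],z) for k,v,z in [("BL",(33,27),.1),("FL",(18,105),.1),("BR",(746,122),.1),("FR",(743,202),.1),("nBL",(343,70),.1),("nFL",(334,150),.1),("nBR",(431,81),.1),("nFR",(424,160),.1)]}
for k in P: print(k,P[k].round(4))
L=(P["BL"]+P["FL"])/2; R=(P["BR"]+P["FR"])/2
y=(L-R)[:2]; n=np.linalg.norm(y); y/=n; x=np.array([y[1],-y[0]]); O=(L+R)/2
print("len",n,"O",O,"y",y,"x",x,"yaw",np.arctan2(x[1],x[0]))
for k in P: print(k,((P[k]-O)[:2]@x).round(4),((P[k]-O)[:2]@y).round(4))
# scene check: rail front corners (approx) left/right in scene image
for uv in [(157,199),(153,218),(401,187),(405,207),(264,195),(263,212),(293,193),(294,210)]:
    p=ray(s,uv,.1); print(uv,p.round(4),((p-O)[:2]@x).round(4),((p-O)[:2]@y).round(4))
E
```

```text
BL [0.5507 0.1489 0.1   ]
FL [0.5079 0.1594 0.1   ]
BR [ 0.4654 -0.2395  0.1   ]
FR [ 0.4223 -0.232   0.1   ]
nBL [ 0.5125 -0.0209  0.1   ]
nFL [ 0.4689 -0.0122  0.1   ]
nBR [ 0.5024 -0.0689  0.1   ]
nFR [ 0.4593 -0.0608  0.1   ]
len 0.39911430726331054 O [ 0.48658985 -0.04079871  0.1       ] y [0.21418125 0.97679393] x [ 0.97679393 -0.21418125] yaw -0.21585355364697204
BL 0.022 0.199
FL -0.022 0.2001
BR 0.0219 -0.1986
FR -0.0219 -0.2005
nBL 0.021 0.0249
nFL -0.0234 0.0242
nBR 0.0214 -0.0241
nFR -0.0223 -0.0254
(157, 199) [ 0.4228 -0.2274  0.1   ] -0.0224 -0.1959
(153, 218) [ 0.4655 -0.2359  0.1   ] 0.0212 -0.1951
(401, 187) [0.5096 0.1635 0.1   ] -0.0213 0.2045
(405, 207) [0.5555 0.1516 0.1   ] 0.0261 0.2027
(264, 195) [ 0.4635 -0.058   0.1   ] -0.0188 -0.0217
(263, 212) [ 0.5019 -0.0673  0.1   ] 0.0206 -0.0226
(293, 193) [ 0.4725 -0.0113  0.1   ] -0.0201 0.0258
(294, 210) [ 0.5116 -0.0192  0.1   ] 0.0198 0.0264
```

The two views agree: the rail's centre is at about (0.487, -0.041), its yaw is -0.216, and the notch is at rail y≈0 ±25 mm. I'll approach the right end and touch the rail there.

```bash
cat >> h.py <<'E'
from scipy.spatial.transform import Rotation
ey=np.array([.21418,.97679,0]); ex=np.array([.97679,-.21418,0]); O=np.array([.4866,-.0408,0])
Q=Rotation.from_matrix(np.c_[ex,-ey,[0,0,-1]]).as_quat()
def P(x,y,ztip): return O+ex*x+ey*y+np.array([0,0,ztip+.025])   # rail x,y, fingertip height
def show(o): 
    d=np.array(o["eef_pos"])-O; print("t%.2f x%.4f y%.4f tip%.4f"%(o["time_s"],d@ex,d@ey,o["eef_pos"][2]-.025),np.round(o["ft_force"],2),"grip",round(o["grip_width"],4))
E
python3 - <<'E'
from plant import robot
from h import *
robot.move_ptp(P(-.004,-.165,.13),Q); robot.gripper_close(10); robot.wait(.2); show(robot.get_obs())
robot.move_straight(P(-.004,-.165,.106),speed=.05); show(robot.get_obs())
print(robot.move_straight(P(-.004,-.165,.093),speed=.01,threshold=3)); robot.wait(.2); show(robot.get_obs())
E
```

```text
t3.49 x-0.0040 y-0.1650 tip0.1300 [-0.73 -0.21 -0.12] grip 0.0005
t4.12 x-0.0040 y-0.1650 tip0.1060 [ 0.03 -0.03 -0.4 ] grip 0.0007
True
t5.03 x-0.0040 y-0.1650 tip0.1002 [ 0.15 -0.59  5.5 ] grip 0.0005
```

```bash
python3 - <<'E'
from plant import robot
from h import *
z=robot.get_obs()["eef_pos"][2]-.025
y=-.165
while y<-.02:
    y+=.015 if y<-.05 else .006
    robot.move_straight(P(-.004,y,z),speed=.04); o=robot.get_obs(); show(o)
    f=o["ft_force"][2]
    if y>-.05 and f<1: break
    z-=np.clip((6-f)*.00005,-.0003,.0003)
    if f>40: break
E
```

```text
t5.56 x-0.0040 y-0.1494 tip0.1002 [0.81 3.57 3.93] grip 0.0007
t6.08 x-0.0040 y-0.1343 tip0.1003 [-0.17  2.64  5.09] grip 0.0007
t6.61 x-0.0040 y-0.1194 tip0.1002 [-0.34  1.79  6.4 ] grip 0.0003
t7.13 x-0.0040 y-0.1044 tip0.1002 [0.41 1.75 5.75] grip 0.0009
t7.66 x-0.0040 y-0.0894 tip0.1003 [-0.81  0.67  6.5 ] grip 0.0005
t8.18 x-0.0040 y-0.0744 tip0.1003 [-0.84  1.32  6.24] grip 0.0003
t8.71 x-0.0040 y-0.0594 tip0.1003 [-0.24  1.13  5.34] grip 0.0005
t9.23 x-0.0040 y-0.0444 tip0.1002 [-0.55  1.76  5.64] grip 0.0003
t9.53 x-0.0040 y-0.0385 tip0.1002 [-0.76  0.92  6.64] grip 0.0006
t9.83 x-0.0040 y-0.0325 tip0.1003 [0.26 1.75 5.65] grip -0.0001
t10.13 x-0.0040 y-0.0265 tip0.1003 [0.22 0.71 5.44] grip 0.0006
t10.43 x-0.0040 y-0.0206 tip0.1001 [0.04 0.98 5.55] grip 0.0007
t10.73 x-0.0043 y-0.0147 tip0.0996 [-0.34 -0.32  0.43] grip 0.0004
```

The force dropped to 0.4 N at y≈-0.015, so the tip is off the rail and in the notch, as the camera predicted. I'll centre it, press, watch, then lift.

```bash
python3 - <<'E'
from plant import robot
from h import *
robot.move_straight(P(-.006,0,.0995),speed=.04); show(robot.get_obs())
print(robot.move_straight(P(-.006,0,.095),speed=.02,threshold=8))
for z in (.0925,.0905,.089,.088):
    hit=robot.move_straight(P(-.006,0,z),speed=.01,threshold=15); show(robot.get_obs())
    if hit: break
robot.wait(.5); show(robot.get_obs())
robot.move_straight(P(-.006,0,.15),speed=.06)
robot.move_straight(P(-.03,0,.26),speed=.15); robot.wait(.5); show(robot.get_obs())
from plant import read_camera
for n in ("scene",): cv2.imwrite(f"pics/{n}1.png",read_camera(n)["image"][:,:,::-1])
E
```

```text
t11.26 x-0.0060 y0.0002 tip0.0995 [ 0.04 -0.6  -0.44] grip 0.0004
False
t12.03 x-0.0059 y-0.0001 tip0.0927 [ 0.56 -0.35  3.24] grip 0.0006
t12.38 x-0.0059 y-0.0000 tip0.0907 [-0.73 -0.52  4.52] grip 0.0005
t12.68 x-0.0059 y-0.0000 tip0.0892 [-1.56 -0.61  5.96] grip 0.0004
t12.93 x-0.0059 y-0.0000 tip0.0883 [-1.88 -0.24  5.82] grip 0.0005
t13.43 x-0.0059 y-0.0000 tip0.0883 [-1.55 -0.6   6.86] grip 0.0005
t16.02 x-0.0300 y0.0000 tip0.2599 [ 0.05 -0.55  0.06] grip 0.0005
```

View pics/scene1.png

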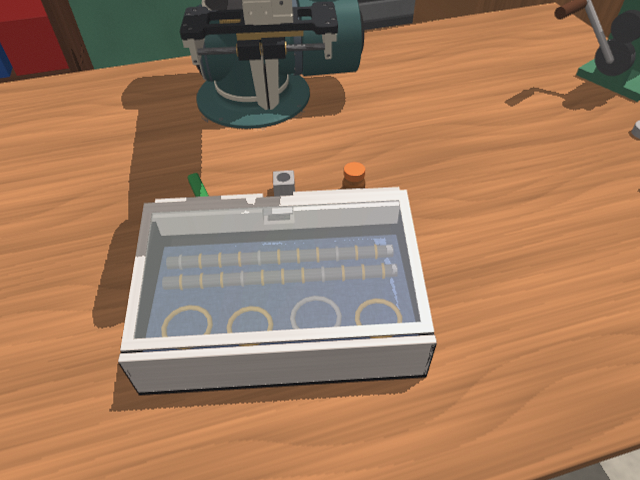

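The lid now stands up: its front corners have moved from about (153,218) to (146,204), and the notch shows through the pane at (278,215). The bystanders haven't moved and the hand is clear.

```bash
python3 -c "
from plant import robot
print(robot.sign_off())"
```

```text
the job is handed in; nothing more can be done
None
```

I swept the rail from its right end to the notch, staying in touch with it, then pressed the catch. The lid sprang open, the hand is clear, the jar, block and punch look unmoved in the last picture, and the job is handed in at about 16 s; the hand-in returned no verdict.

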